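Click in the end stop and square up the divider boards

ROBOT

A 6-joint arm with a two-finger parallel gripper is mounted at the origin on the work surface. World frame = base frame: x ahead of the robot, y to its left, z up, the work surface at z = 0. Lengths are in m, angles in rad, forces in N, time in s.
With the tool pointing down it reaches from about 0.25 to 0.775 m from the base axis. Payload 4 kg.
Tool frame: the origin (TCP) lies at the very end of the fingers, on their centre line; the grasp point (between the pads) lies hold_point_z behind it (hold_point_z is the distance from the TCP to the grasp point, in m); z points along the fingers, y is the direction in which the jaws open and shut (so a half turn about z gives the same grasp; the last joint's range is limited). The gripper opens to 94 mm and grips with 3 to 60 N. Pads are 16 mm wide; open, the fingers measure 119 mm over their backs; the gripper's body (75 mm by 177 mm) begins 78 mm behind the grasp point.
Start: joints at [-1.418, 0.087, 1.371, -0, 1.684, -0.103], TCP at [0.139, -0.532, 0.206] pointing down, gripper open.
Joint ranges: [-3.1, 3.1], [-0.76, 2.03], [0.27, 2.55], [-1.08, 4.22], [0.17, 2.65], [-2.57, 2.57]. Speed limits (rad/s): [2.79, 2.79, 3.14, 3.14, 3.14, 3.14].

INTERFACE

Orientations are given as [roll, pitch, yaw] about the fixed x, y, z axes, in that order (R = Rz(yaw) Ry(pitch) Rx(roll)).
In Python, from bench import * gives the robot as it stands.
- The arm moves only by the tool step_arm, never from a script. Its argument "increments" is text: rows parted by semicolons, each of 6 numbers parted by spaces: the shift along the tool's x, y, z in cm, then the turn, a rotation vector about the tool's x, y, z in rad. A call has 1 to 5 rows; each row shifts and turns the commanded pose from where the row before left it, along the tool's axes as they then stand; what a row does not reach is not made up. A row lasts 1/10 s, in which the tool goes at most 50 mm and 8.59 degrees, less where a joint would pass 70% of its speed; a pose out of reach is approached as far as the arm can. A call is refused whole if a number of a shift passes 5 or a number of a turn 0.15, either way. A call with a gripper value outside its range is refused whole. "claw" is the gripper's target within -1 to 1 (shut at 1, half-way at 0, fully open at -1), set as the call begins (left out, the last holds). The fingers move at their own pace and stop on an object; the grip force is fixed at half the most. Time passes only in rows, so rows that do not move let the fingers close. It gives the time, the measured TCP pose, the force and the opening at its end, in the units of the state.
- get_obs(): the state, without advancing time (a new reading comes with each control period).
- snapshot(name): name is "scene" or "top" or "wrist"; returns the picture (384x512x3 uint8, red, green, blue); there is no depth.
- calibration(name): a dict with "camera_matrix" (3x3 intrinsics, pixels), "eye" and "orientation" of the camera in the world; the wrist camera has in their place "tool_from_camera" (4x4, takes a point from camera to tool coordinates, whose origin is the TCP and whose axes are the flange's). Camera axes: x right, y up, looking along -z (the intrinsics and any distortion apply to the point x, -y, -z); pixel columns grow to the right and rows downward; lengths in m; the calibration is good to about 2 mm. A picture is of the moment at which its call begins: read the wrist's pose just before it. calibration takes no time and is no camera call.
- close_job(): hands the job in, once; it reports no verdict.
The state is a dict: "time": time; "joint_positions": joint angles; "qvel": joint speeds; "joint_torque": joint torques, N m; "tool_pos": TCP position; "ee_rot": TCP orientation; "wrist_force": force on the tool from outside, world axes, zero at the start; "wrist_torque": the same for the moment, N m; "width": finger opening in m.
Only numpy, scipy, OpenCV 4.12 (cv2) and the standard library are available. Lean on these libraries where they do the work, as an engineer would, in place of code of your own. Each camera call takes 0.05 s, during which the arm holds its last target. There are 200 camera calls.

TASK

Set the squaring tray for the next batch of shelf-divider boards: push its crank clockwise (seen from above) exactly four clicks, never going past the fourth. Then tap the untidy stack of four boards square, so that every board lies flush against both the end stop and the back fence, still stacked, with the crank left on its fourth click. Leave the mug, the vase and the book where they are.

Things in the scene. Friction and masses are not known exactly. Their poses are not given: they have to be found in the camera images.
- dial_axis (a point): Axis of the click-stop crank: a dark steel disc, 84 mm across, 8 mm thick, on the grey gearbox (110 x 110 mm, 45 mm high) at the tray's +y end. The point lies on the axis at the disc's top face, 53 mm above the table; only a low boss (20 mm across, 4 mm high) stands there. Axes are the tray's: x towards the back fence, y towards the gearbox, z up. The tray is fixed to the table.
- crank_pin (a point): Upright black handle pin of the crank, 14 mm in diameter, 36 mm high (53 to 89 mm above the table), 34 mm from the dial axis. The point is half-way up, on its centre line, and travels with the crank. Push it sideways or pinch it from above. At the start it stands 150 degrees counter-clockwise (from above) from the tray's x axis; after four clicks, 30 degrees.
- crank (a joint): Crank angle, rad: 0 at the start (hard stop counter-clockwise), growing clockwise seen from above. Twelve clicks a turn: click n rests at n x 0.5236 rad; four = 2.094. A push of up to about 12 N on the pin is needed up to half-way between clicks; past it the detent pulls the crank on by itself into the next click and holds it.
- stop_face (a point): End stop: an upright aluminium plate 130 mm long (along the tray's x), 28 mm high, across the bed in front of the gearbox. The point is the middle of its face's lower edge, at bed height; axes are the tray's; the face looks to the tray's -y. Each clockwise click moves it 4 mm to -y (16 mm for four). Pressed with more than about 25 N it can push the crank back.
- fence_face (a point): Back fence: a fixed upright aluminium bar along the tray's y, 260 mm long, 30 mm above the bed, at the tray's +x side. The point is mid-length on its face (which looks to -x), at bed height, 12 mm above the table. x points into the fence, y along it towards the end stop, z up. The flat grey bed reaches 170 mm to -x of the face and 130 mm to either side in y; its -x and -y sides are open.
- board1_center (a point): Centre of the lowest of four thin stiff boards, 90 mm (its x) by 120 mm (its y) by 6 mm, about 60 g, loose on the bed in an untidy stack; z up. Lying square, its x and y are the tray's (it starts turned by up to 0.1 rad), a 120 mm side lies along the fence and a 90 mm side along the stop: centre 45 mm from the fence face, 60 mm from the stop face.
- board2_center (a point): Centre of the second board from below, same size.
- board3_center (a point): Centre of the third board from below, same size.
- board4_center (a point): Centre of the top board, same size; the stack is 24 mm high.
- mug: White mug with a handle, 78 mm across, 90 mm high, origin at the centre of its underside. Bystander.
- vase: Blue ceramic vase, 84 mm across, 130 mm high, origin at the centre of its underside. Bystander.
- book: Closed lying book with a blue cover, 190 x 130 x 28 mm, origin at the centre of its underside. Bystander.
Things that resemble listed ones, but are neither listed nor needed, are in the scene too. What is shaped like the part that bears board1_center but turquoise is not meant. What is shaped like the part that bears board3_center but red is not meant.

How it is judged:
On the way, in this order (a step that is already met when the one before it is completed fails the run):
1. the crank rests on its fourth click (value of joint crank between 1.9444 and 2.2444 rad), for 0.3 s.
2. all four boards are square and flush with the end stop and the back fence (all of step 1 and x of board1_center in the frame of fence_face between -0.048 and -0.042 m and y of board1_center in the frame of stop_face between -0.063 and -0.057 m and z of board1_center in the frame of fence_face between 0 and 0.006 m and angle between the x axis of each of board1_center, board2_center, board3_center, board4_center and the x axis of fence_face, either way round below 0.045 rad and x of board2_center in the frame of fence_face between -0.048 and -0.042 m and y of board2_center in the frame of stop_face between -0.063 and -0.057 m and z of board2_center in the frame of fence_face between 0.006 and 0.012 m and x of board3_center in the frame of fence_face between -0.048 and -0.042 m and y of board3_center in the frame of stop_face between -0.063 and -0.057 m and z of board3_center in the frame of fence_face between 0.012 and 0.018 m and x of board4_center in the frame of fence_face between -0.048 and -0.042 m and y of board4_center in the frame of stop_face between -0.063 and -0.057 m and z of board4_center in the frame of fence_face between 0.018 and 0.024 m), for 0.2 s.
At the end, for the whole second after the job is handed in: The crank rests on its fourth click (2.094 rad, within 0.15). All four boards lie stacked in the same order (heights within 3 mm), each flush with the end stop and with the back fence within 3 mm and square to them within 0.045 rad (all of step 2); the robot touches nothing.
It fails at once if the crank is turned past the fourth click, towards the fifth (beyond 2.36 rad) (value of joint crank above 2.36 rad).
It fails at once if the mug is moved by more than 15 mm (distance of mug from where it was at the start of the episode above 0.015 m).
It fails at once if the vase is moved by more than 15 mm (distance of vase from where it was at the start of the episode above 0.015 m).
It fails at once if the book is moved by more than 15 mm (distance of book from where it was at the start of the episode above 0.015 m).
It also fails if it takes over 72 s, if anything falls off the work surface, if the arm or the gripper's body presses on something with over 40 N, if the wrist force passes 120 N, or if a joint passes its speed limit or range.

## Working session

There is one attempt and no reset: what is moved stays moved. The work goes in short steps, Python scripts to look and compute and a tool call to move; the robot and the scene stay as the last step left them, time stands still between calls to the robot, and variables do not carry over. Pictures are saved under pics/ and viewed, about 8 in all and at most 12, crops included, and the job is handed in when it is done.

Besides the shell and the picture viewer there is one more tool, called after "Emit:" as name(argument=value, ...), one argument or row to a line, values as JSON. step_arm: Moves the arm, as the interface text tells. Its arguments: {"type":"object","properties":{"increments":{"type":"string"},"claw":{"type":"number"}},"required":["increments"]}

```bash
ls; mkdir -p pics
python3 - <<'E'
from bench import *
import cv2
for n in("scene","top"):
    cv2.imwrite(f"pics/{n}0.png",snapshot(n)[:,:,::-1]); print(n,calibration(n))
print(calibration("wrist"));print(get_obs())
E
```

```text
pics
scene {'camera_matrix': array([[489.76340864,   0.        , 256.70391002],
       [  0.        , 489.76340864, 192.61364846],
       [  0.        ,   0.        ,   1.        ]]), 'eye': array([1.47668239, 0.36684759, 0.99666203]), 'orientation': array([0.82081262, 0.00202107, 1.93792078])}
top {'camera_matrix': array([[420.5651276 ,   0.        , 250.43955331],
       [  0.        , 420.5651276 , 194.43305361],
       [  0.        ,   0.        ,   1.        ]]), 'eye': array([ 0.37054988, -0.02206792,  1.51598606]), 'orientation': array([ 0.12741129,  0.01387022, -1.55327609])}
{'camera_matrix': array([[322.43999215,   0.        , 254.85961351],
       [  0.        , 322.43999215, 190.11347922],
       [  0.        ,   0.        ,   1.        ]]), 'tool_from_camera': array([[ 1.00126172e-03,  9.70756402e-01,  2.40064585e-01,
         6.91434058e-02],
       [ 9.99999435e-01, -8.86121713e-04, -5.87562008e-04,
         1.50013283e-04],
       [-3.57653140e-04,  2.40065037e-01, -9.70756741e-01,
        -1.79504574e-01],
       [ 0.00000000e+00,  0.00000000e+00,  0.00000000e+00,
         1.00000000e+00]])}
{'time': 0.1, 'joint_positions': array([-1.41808910e+00,  8.78778832e-02,  1.37206556e+00, -1.95517051e-05,
        1.68358437e+00, -1.03126030e-01]), 'qvel': array([-1.66081972e-04, -1.44694263e-03, -4.31180959e-03,  8.98655075e-04,
       -6.64861265e-04,  6.62833723e-07]), 'joint_torque': array([ 2.46904041e-03, -3.41252053e+01, -3.03299689e+01,  7.20861135e-02,
        3.04131838e-02, -9.79441893e-05]), 'tool_pos': array([ 0.13908037, -0.5316307 ,  0.20444202]), 'ee_rot': array([-3.13966577e+00, -1.79883209e-04,  2.55830899e-01]), 'wrist_force': array([ 0.48409513, -0.56699571,  0.49536272]), 'wrist_torque': array([0.01761301, 0.02189416, 0.05357439]), 'width': 0.09393701717535706}
```

View pics/top0.png

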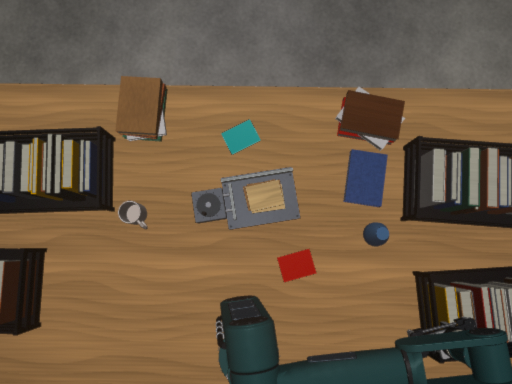

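View pics/scene0.png

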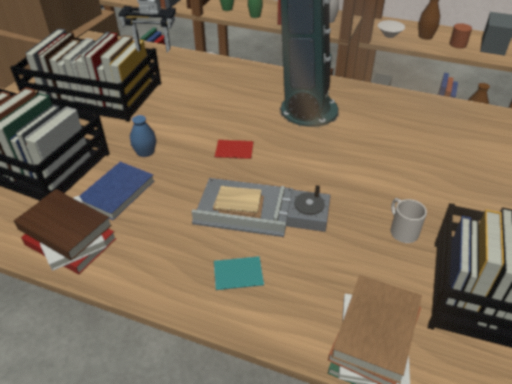

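The top view shows the tray with the tan board stack at about (265,196), fence along (257,175) and crank disc at (208,205). Look-alikes for the boards are the turquoise one at (240,137) and the red one at (297,265), both lying off the tray. For the crank pin I see no look-alike; it is the black pin at scene (318,190). I choose the tan stack and will go closer to check.

```bash
cat > h.py <<'E'
from bench import *
import numpy as np, cv2
from scipy.spatial.transform import Rotation as R
def cam(name, obs=None):
    c=calibration(name); K=c["camera_matrix"]
    if name!="wrist": return K, R.from_euler("xyz",c["orientation"]).as_matrix(), np.array(c["eye"])
    o=obs or get_obs(); Rt=R.from_euler("xyz",o["ee_rot"]).as_matrix(); T=c["tool_from_camera"]
    return K, Rt@T[:3,:3], Rt@T[:3,3]+o["tool_pos"]
def ray(C,uv,z):
    K,Rc,e=C; uv=np.atleast_2d(uv).astype(float)
    d=np.c_[(uv[:,0]-K[0,2])/K[0,0], -(uv[:,1]-K[1,2])/K[1,1], -np.ones(len(uv))]@Rc.T
    return e+d*((z-e[2])/d[:,2])[:,None]
def proj(C,p):
    K,Rc,e=C; q=(np.atleast_2d(p)-e)@Rc
    return np.c_[K[0,2]+K[0,0]*q[:,0]/-q[:,2], K[1,2]-K[1,1]*q[:,1]/-q[:,2]]
def togo(p,yaw=None):
    "increment (cm) and turn in tool axes to reach world TCP p"
    o=get_obs(); Rt=R.from_euler("xyz",o["ee_rot"])
    y=o["ee_rot"][2] if yaw is None else yaw
    return np.round(Rt.inv().apply(np.array(p)-o["tool_pos"])*100,2), np.round((Rt.inv()*R.from_euler("xyz",[np.pi,0,y])).as_rotvec(),3)
E
python3 - <<'E'
from h import *
C=cam("top")
for n,uv,z in [("disc",(208,205),.053),("fenceL",(222,178),.042),("fenceR",(293,170),.042),("bed corner BR",(299,218),.012),("bed BL",(231,228),.012),("stack",(265,196),.036),("mug",(131,212),.09),("vase",(376,233),.1),("book",(366,178),.028)]:
    print(n,ray(C,uv,z).round(3))
print(togo((0.40,0.0,.25),0.0))
E
```

```text
disc [[0.518 0.149 0.053]]
fenceL [[0.616 0.104 0.042]]
fenceR [[ 0.649 -0.148  0.042]]
bed corner BR [[ 0.481 -0.173  0.012]]
bed BL [[0.441 0.069 0.012]]
stack [[ 0.555 -0.05   0.036]]
mug [[0.486 0.408 0.09 ]]
vase [[ 0.428 -0.421  0.1  ]]
book [[ 0.626 -0.41   0.028]]
(array([ 38.7 , -44.84,  -4.46]), array([-0.002,  0.   ,  0.256]))
```

Emit:
step_arm(
  increments="3.55 -2.73 -0.5 0 0 0;3.55 -2.73 -0.5 0 0 0;3.55 -2.73 -0.5 0 0 0;3.55 -2.73 -0.5 0 0 0;3.55 -2.73 -0.5 0 0 0",
)

```text
time: 0.6
tool_pos: [0.2769, -0.3534, 0.2302]
ee_rot: [-3.141, 0.0, 0.255]
wrist_force: [1.0, -0.2, 0.0]
width: 0.0937
```

Emit:
step_arm(
  increments="3.55 -2.73 -0.5 0 0 0;3.55 -2.73 -0.5 0 0 0;3.55 -2.73 -0.5 0 0 0;3.55 -2.73 -0.5 0 0 0;3.55 -2.73 -0.5 0 0 0",
)

```text
time: 1.1
tool_pos: [0.4141, -0.1764, 0.2553]
ee_rot: [-3.142, 0.0, 0.256]
wrist_force: [0.9, -0.3, 0.6]
width: 0.094
```

Emit:
step_arm(
  increments="3.55 -2.73 -0.5 0 0 0;3.55 -2.73 -0.5 0 0 0;3.55 -2.73 -0.5 0 0 0.06;3.55 -2.73 -0.5 0 0 0.06;3.55 -2.73 -0.5 0 0 0",
  claw=1,
)

```text
time: 1.6
tool_pos: [0.5575, -0.0046, 0.2803]
ee_rot: [3.141, 0.001, 0.135]
wrist_force: [0.6, -0.6, 0.3]
width: 0.0574
```

Emit:
step_arm(
  increments="0 0 0 0 0 0;0 0 0 0 0 0",
)

```text
time: 1.8
tool_pos: [0.5568, -0.0059, 0.2793]
ee_rot: [3.142, 0.003, 0.138]
wrist_force: [0.5, -0.3, -0.6]
width: 0.0417
```

Run:
```python
from h import *
o=get_obs();print(o["time"],o["tool_pos"],o["ee_rot"],o["width"],o["qvel"].round(3))
im=snapshot("wrist");np.save("w1.npy",im);np.save("o1.npy",o,allow_pickle=True)
cv2.imwrite("pics/w1.png",im[:,:,::-1])
```

```text
1.8 [ 0.55678048 -0.00588972  0.27925783] [3.14159079e+00 2.62778890e-03 1.37574929e-01] 0.041677853711178214 [-0.037 -0.034  0.021 -0.004  0.002 -0.   ]
```

View pics/w1.png

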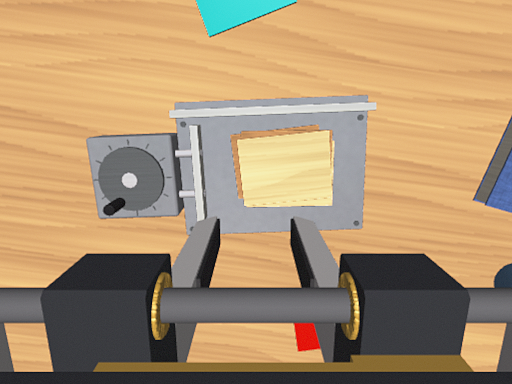

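The wrist view shows the tray close: crank disc centre about (130,181), pin from its base (120,203) to its top (108,210), stop plate at x≈198, fence strip at y≈110, and the tan stack (237–333, 126–206). The turquoise and red boards lie outside the tray, so this is the right stack.

Run:
```python
from h import *
im=np.load("w1.npy");o=np.load("o1.npy",allow_pickle=True).item();C=cam("wrist",o)
c=im[90:240,85:385,::-1];cv2.imwrite("pics/w1c.png",cv2.resize(c,None,fx=2.66,fy=2.66,interpolation=cv2.INTER_CUBIC))
g=im.mean(2)
for u in (215,350): print("col",u,g[100:125,u].astype(int))
for v in (135,150,205,215): print("row",v,g[v,185:215].astype(int))
m=cv2.inRange(im,(150,100,40),(255,240,190)); m[:90]=0;m[240:]=0;m[:,:205]=0;m[:,360:]=0
hs=cv2.cvtColor(im,cv2.COLOR_RGB2HSV); m=((hs[...,1]>60)&(m>0)).astype(np.uint8)
m[:118]=0; m[225:]=0
n,l,s,ce=cv2.connectedComponentsWithStats(m); print(s[1:][s[1:,4]>50])
print("boss",ray(C,(130,181),.057), "pin top",ray(C,(110,209),.089))
```

```text
col 215 [180 160 164 167 167 165 166 151 176 228 221 218 215 218 222 206 158 165
 166 168 167 168 168 168 169]
col 350 [164 162 161 194 221 214 213 213 217 226 205 132 165 163 162 164 165 164
 163 164 163 161 163 160 162]
row 135 [166 165 167 166 139 205 221 217 218 220 224 234 180  94  78  74 149 172
 164 166 168 168 168 169 167 166 168 167 166 166]
row 150 [196 202 205 208 204 202 218 220 217 217 220 223 228 204 116 131 131 137
 162 169 167 166 166 167 166 164 167 167 168 165]
row 205 [171 168 166 166 166 167 167 166 165 167 126 204 223 216 216 220 220 230
 145  65  77 111 163 173 172 171 171 168 169 169]
row 215 [148 169 166 164 166 164 167 166 165 165 166 138 206 223 216 215 217 220
 227 151  71  73 138 169 170 169 170 171 174 169]
[[ 230  124  104   83 7528]]
boss [[0.51625085 0.14872652 0.057     ]] pin top [[0.48719792 0.15934723 0.089     ]]
```

View pics/w1c.png

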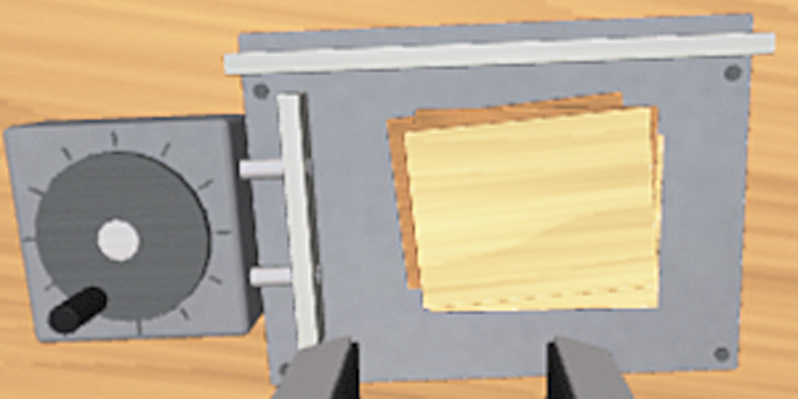

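```bash
cat >> h.py <<'E'
def tray():
    t=np.load("tray.npy"); return t[:2],t[2]      # origin = fence line foot (x), y=0 at dial axis ; yaw
def t2w(x,y,z):
    o,a=tray(); c,s=np.cos(a),np.sin(a); return np.array([o[0]+c*x-s*y,o[1]+s*x+c*y,z])
def w2t(p):
    o,a=tray(); c,s=np.cos(a),np.sin(a); d=np.atleast_2d(p)[:,:2]-o; return np.c_[d@[c,s],d@[-s,c]]
E
python3 - <<'E'
from h import *
o=np.load("o1.npy",allow_pickle=True).item();C=cam("wrist",o)
F=ray(C,[(215,115.6),(350,110.6)],.042); S=ray(C,[(197.4,135),(198.6,150),(202.9,205),(203.8,215)],.040)
d=F[0]-F[1]; a=np.arctan2(-d[0],d[1]); s=S[0]-S[-1]; a2=np.arctan2(s[1],s[0]); print("yaw fence",a,"stop",a2)
ax=ray(C,(130,181),.057)[0]
a=(2*a+a2)/3
c,sn=np.cos(a),np.sin(a); ex=np.array([c,sn]);ey=np.array([-sn,c])
fx=np.mean((F[:,:2]-ax[:2])@ex)
org=ax[:2]+fx*ex; np.save("tray.npy",[*org,a])
print("axis",ax,"fence x from axis",fx,"stop",w2t(S)*1000)
def crop(p): return (85+p[0]/2.66, 90+p[1]/2.66)
T=[crop(p) for p in [(405,131),(648,107),(658,305),(425,310)]]
print("top board",w2t(ray(C,T,.036))*1000)
L=[crop(p) for p in [(388,121),(410,287),(620,93),(663,137),(655,107)]]
print("lower corners z~.024",w2t(ray(C,L,.024))*1000)
print("pin top",w2t(ray(C,(108.5,209.5),.089))*1000,"expect",fx*-1000-29.4,17)
Ct=cam("top"); print("bed corners", w2t(ray(C,[(85+742/2.66,90+368/2.66)],.012))*1000)
print([k for k in globals() if 'hold' in k.lower()])
E
```

```text
yaw fence 0.17460960347299462 stop 0.17626047794524533
axis [0.51625085 0.14872652 0.057     ] fence x from axis 0.07687053047907169 stop [[ -23.36953647  -87.42889089]
 [ -42.62476128  -87.45008287]
 [-117.09966605  -87.39679324]
 [-131.34246747  -87.54772411]]
top board [[ -30.9885832  -138.03808848]
 [ -23.76865841 -256.47850274]
 [-124.28851855 -263.50420601]
 [-122.57170837 -143.77115708]]
lower corners z~.024 [[ -26.75479044 -129.09169961]
 [-113.31801731 -135.93282221]
 [ -17.22879713 -245.11600686]
 [ -39.77668392 -266.98698521]
 [ -24.73258912 -262.65197418]]
pin top [[-104.18635759   17.40954722]] expect -106.27053047907168 17
bed corners [[-169.76440985 -316.49810609]]
['hold_point_z']
```

Emit:
step_arm(
  increments="0 0 0 0 0 -0.1475;0 0 0 0 0 -0.1475;0 0 0 0 0 -0.1475;0 0 0 0 0 -0.1475;0 0 0 0 0 -0.1475",
  claw=0.36,
)

```text
time: 2.35
tool_pos: [0.5557, -0.0081, 0.2808]
ee_rot: [3.141, 0.0, 0.877]
wrist_force: [0.3, -0.9, -0.1]
width: 0.0298
```

Emit:
step_arm(
  increments="0 0 0 0 0 -0.1475;0 0 0 0 0 -0.1475;0 0 0 0 0 -0.1475;0 0 0 0 0 -0.1475;0 0 0 0 0 -0.1475",
)

```text
time: 2.85
tool_pos: [0.5557, -0.0082, 0.2808]
ee_rot: [3.141, 0.001, 1.614]
wrist_force: [-0.1, -0.6, -0.3]
width: 0.0295
```

Emit:
step_arm(
  increments="0 0 0 0 0 -0.1475;0 0 0 0 0 -0.1475;0 0 0 0 0 -0.1475;0 0 0 0 0 -0.1475;0 0 0 0 0 -0.1475",
)

```text
time: 3.35
tool_pos: [0.5557, -0.0082, 0.2808]
ee_rot: [-3.141, 0.0, 2.352]
wrist_force: [0.2, -0.2, 0.2]
width: 0.0304
```

Emit:
step_arm(
  increments="0 0 0 0 0 -0.1475;0 0 0 0 0 -0.1475;0 0 0 0 0 -0.1475;0 0 0 0 0 0;0 0 0 0 0 0",
)

```text
time: 3.85
tool_pos: [0.5562, -0.0075, 0.2808]
ee_rot: [-3.141, 0.0, 2.786]
wrist_force: [-0.3, 0.7, 0.6]
width: 0.0299
```

Run:
```python
from h import *
print(hold_point_z); o,a=tray()
p=t2w(-.1063,.017,.15);print(p,a,togo(p,a+np.radians(150)))
```

```text
0.0188
[0.48430917 0.16033785 0.15      ] 0.17515989496374484 (array([12.59, 13.24, 13.07]), array([-0.   ,  0.   , -0.007]))
```

Emit:
step_arm(
  increments="2.52 2.65 2.0 0 0 -0.007;2.52 2.65 2.0 0 0 0;2.52 2.65 2.0 0 0 0;2.52 2.65 2.0 0 0 0;2.52 2.65 2.0 0 0 0",
)

```text
time: 4.35
tool_pos: [0.4822, 0.1615, 0.1799]
ee_rot: [3.141, 0.001, 2.794]
wrist_force: [0.0, 0.4, 0.0]
width: 0.0303
```

Emit:
step_arm(
  increments="0 0 1.5 0 0 0;0 0 1.5 0 0 0;0 0 0 0 0 0",
)

```text
time: 4.65
tool_pos: [0.4821, 0.1595, 0.148]
ee_rot: [-3.139, -0.003, 2.796]
wrist_force: [0.9, 0.5, -1.1]
width: 0.03
```

Run:
```python
from h import *
o,a=tray()
print(togo(t2w(-.1063,.017,.063),a+np.radians(150)))
o=get_obs();C=cam("wrist",o);im=snapshot("wrist")
uv=proj(C,[t2w(-.1063,.017,.089)]);print(uv)
cv2.circle(im,tuple(int(x) for x in uv[0]),3,(255,0,0),1)
cv2.imwrite("pics/w2.png",im[:,:,::-1])
```

```text
(array([-0.21,  0.18,  8.5 ]), array([-0.003, -0.003,  0.003]))
[[257.35586927 205.65542126]]
```

View pics/w2.png

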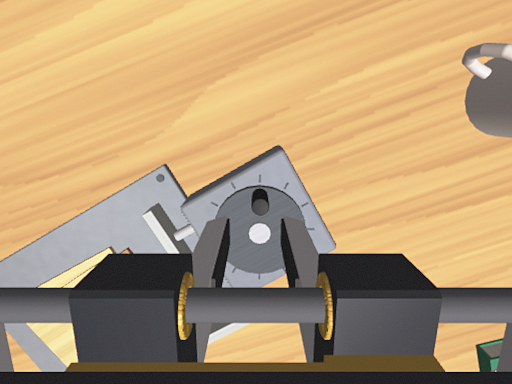

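The wrist view shows the black pin between the open fingers. Its top is at about (260,209) against a predicted (257,206), so the fit is within about 2 mm.

Emit:
step_arm(
  increments="-0.3 0.3 1.5 0 0 0;0 0 2.0 0 0 0;0 0 2.0 0 0 0;0 0 2.0 0 0 0;0 0 0.8 0 0 0",
)

```text
time: 5.2
tool_pos: [0.4865, 0.1617, 0.0652]
ee_rot: [-3.14, -0.002, 2.796]
wrist_force: [-0.4, -0.0, 0.1]
width: 0.0303
```

Emit:
step_arm(
  increments="0 0 0 0 0 0;0 0 0 0 0 0;0 0 0 0 0 0;0 0 0 0 0 0",
  claw=0.57,
)

```text
time: 5.6
tool_pos: [0.4878, 0.1628, 0.0687]
ee_rot: [3.14, 0.002, 2.798]
wrist_force: [0.8, -0.7, -0.5]
width: 0.0204
```

Run:
```python
from h import *
o,a=tray()
print(togo(t2w(-.1063,.017,.064),a+np.radians(150)),get_obs()["tool_pos"],get_obs()["width"])
# arc rows: 20 rows x 6 deg, in tool axes
for k in (1,):
    d=np.radians(6); r=34
    # tool x = radial outward (yaw=pin angle), tool y = clockwise tangent
    print("row step mm x,y", r*np.cos(d)-r, r*np.sin(d), d)
```

```text
(array([ 0.25, -0.35,  0.47]), array([0.001, 0.002, 0.005])) [0.48783231 0.16282688 0.06870383] 0.02038449238330931
row step mm x,y -0.18625555747870948 3.553967751100218 0.10471975511965978
```

Emit:
step_arm(
  increments="0 0 0 0 0 0;0 0 0 0 0 0;0 0 0 0 0 0",
)

```text
time: 5.9
tool_pos: [0.487, 0.1627, 0.0677]
ee_rot: [3.142, 0.0, 2.798]
wrist_force: [0.0, 0.2, 0.5]
width: 0.0202
```

Run:
```python
from h import *
o,a=tray()
print(togo(t2w(-.1063,.017,.064),a+np.radians(150)),get_obs()["tool_pos"],get_obs()["wrist_force"])
```

```text
(array([ 0.17, -0.31,  0.37]), array([0.   , 0.   , 0.005])) [0.48699772 0.16271147 0.06765769] [0.01189238 0.21809113 0.46383623]
```

Emit:
step_arm(
  increments="0 -0.15 0.35 0 0 0;0 0 0 0 0 0;-0.019 0.355 0 0 0 0.105;-0.019 0.355 0 0 0 0.105;-0.019 0.355 0 0 0 0.105",
)

```text
time: 6.4
tool_pos: [0.4902, 0.1679, 0.0635]
ee_rot: [-3.134, 0.001, 2.478]
wrist_force: [-4.5, -8.1, 3.6]
width: 0.0199
```

Emit:
step_arm(
  increments="-0.019 0.355 0 0 0 0.105;-0.019 0.355 0 0 0 0.105;-0.019 0.355 0 0 0 0.105;-0.019 0.355 0 0 0 0.105;-0.019 0.355 0 0 0 0.105",
)

```text
time: 6.9
tool_pos: [0.5031, 0.1792, 0.0635]
ee_rot: [-3.134, 0.002, 1.954]
wrist_force: [-7.0, -5.1, 5.3]
width: 0.0205
```

Emit:
step_arm(
  increments="0 0 0 0 0 0;0 0 0 0 0 0;0 0 0 0 0 0",
)

```text
time: 7.2
tool_pos: [0.5035, 0.1796, 0.0635]
ee_rot: [-3.136, 0.001, 1.958]
wrist_force: [-4.7, -2.8, 3.2]
width: 0.0201
```

Run:
```python
from h import *
o=get_obs(); t=w2t(o["tool_pos"])[0]; print(t*1000, o["ee_rot"][2]-tray()[1])
d=t-[-.0769,0]; print(np.hypot(*d),np.degrees(np.arctan2(d[1],d[0])))
im=snapshot("wrist");C=cam("wrist",o)
cv2.imwrite("pics/w3.png",im[60:330,120:400,::-1])
```

```text
[-84.04888165  32.61404909] 1.7825292586280237
0.033388361847719754 102.36349300626811
```

View pics/w3.png

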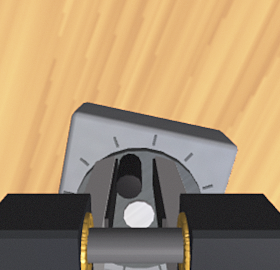

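The crop shows the pin between the finger pads, pushed by the left one, with the crank about 45° on. I continue the arc.

Emit:
step_arm(
  increments="-0.015 0.355 0 0 0 0.105;-0.015 0.355 0 0 0 0.105;-0.015 0.355 0 0 0 0.105;-0.015 0.355 0 0 0 0.105;-0.015 0.355 0 0 0 0.105",
)

```text
time: 7.75
tool_pos: [0.5197, 0.1828, 0.0635]
ee_rot: [-3.134, 0.003, 1.429]
wrist_force: [-8.8, -2.7, 5.9]
width: 0.0205
```

Emit:
step_arm(
  increments="-0.015 0.355 0 0 0 0.105;-0.015 0.355 0 0 0 0.105;-0.015 0.355 0 0 0 0.105;-0.015 0.355 0 0 0 0.105;0 0 0 0 0 0",
)

```text
time: 8.25
tool_pos: [0.5344, 0.1792, 0.0635]
ee_rot: [-3.137, 0.002, 1.012]
wrist_force: [-4.5, 0.6, 2.7]
width: 0.0205
```

Emit:
step_arm(
  increments="0 0 0 0 0 0;0 0 0 0 0 0",
)

```text
time: 8.45
tool_pos: [0.5345, 0.1793, 0.0636]
ee_rot: [-3.138, 0.002, 1.015]
wrist_force: [-4.5, 1.2, 2.6]
width: 0.0203
```

```bash
cat > c.py <<'E'
from h import *
o=get_obs(); t=w2t(o["tool_pos"])[0]; d=t-[-.0769,0]
print(o["time"],t*1000,"yaw",np.degrees(o["ee_rot"][2]-tray()[1]),"r",np.hypot(*d),"ang",np.degrees(np.arctan2(d[1],d[0])))
E
python3 c.py
```

```text
8.45 [-53.58722318  26.87848784] yaw 48.09491331044444 r 0.03558003192279079 ang 49.06360604012397
```

Emit:
step_arm(
  increments="-0.06 0.355 0 0 0 0.105;-0.06 0.355 0 0 0 0.105;-0.04 0.355 0 0 0 0.105;0 0 0 0 0 0;0 0 0 0 0 0",
)

```text
time: 8.95
tool_pos: [0.544, 0.1709, 0.0639]
ee_rot: [3.141, -0.0, 0.7]
wrist_force: [-0.3, 0.1, 0.3]
width: 0.0201
```

Emit:
step_arm(
  increments="0 0 0 0 0 0;0 0 0 0 0 0;0 0 0 0 0 0",
)

```text
time: 9.25
tool_pos: [0.5437, 0.1711, 0.0639]
ee_rot: [3.141, -0.0, 0.698]
wrist_force: [-0.3, -0.3, -0.0]
width: 0.0204
```

```bash
python3 c.py
```

```text
9.25 [-45.93647699  17.21778721] yaw 29.98323535046264 r 0.035428688281314444 ang 29.07698294118504
```

Emit:
step_arm(
  increments="0 0 -3 0 0 0;0 0 -4 0 0 0;0 0 -4 0 0 0.13;0 0 -3 0 0 0.13;0 0 0 0 0 0.13",
)

```text
time: 9.75
tool_pos: [0.5464, 0.1717, 0.2107]
ee_rot: [3.14, -0.012, 0.303]
wrist_force: [-0.0, 0.3, -0.7]
width: 0.0201
```

Emit:
step_arm(
  increments="0 0 0 0 0 0.134;0 0 0 0 0 0;0 0 0 0 0 0",
  claw=-0.28,
)

```text
time: 10.05
tool_pos: [0.5435, 0.1711, 0.2037]
ee_rot: [3.142, 0.001, 0.177]
wrist_force: [-0.0, -0.1, -0.1]
width: 0.0409
```

```bash
python3 c.py
python3 - <<'E'
from h import *
print(togo(t2w(-.150,-.197,.18),tray()[1]))
E
```

```text
10.05 [-46.11360983  17.23611656] yaw 0.09604974762246912 r 0.035282935442062964 ang 29.242787774947253
(array([-10.42,  21.41,   2.37]), array([0.   , 0.001, 0.002]))
```

Emit:
step_arm(
  increments="-2.1 4.3 0 0 0 0;-2.1 4.3 0 0 0 0;-2.1 4.3 0 0 0 0;-2.1 4.3 0 0 0 0;-2.0 4.2 0 0 0 0",
)

```text
time: 10.55
tool_pos: [0.4773, -0.0592, 0.2037]
ee_rot: [3.141, 0.0, 0.177]
wrist_force: [0.3, -0.5, -0.2]
width: 0.0599
```

Emit:
step_arm(
  increments="0 0 0 0 0 0;0 0 0 0 0 0;0 0 0 0 0 0",
)

```text
time: 10.85
tool_pos: [0.4784, -0.0568, 0.2038]
ee_rot: [-3.141, 0.0, 0.176]
wrist_force: [0.7, -0.8, 0.5]
width: 0.0602
```

```bash
python3 c.py
python3 - <<'E'
from h import *
im=snapshot("wrist"); o=get_obs(); np.save("w4.npy",im);np.save("o4.npy",o,allow_pickle=True)
C=cam("wrist",o)
for x,y,z in [(-.15,-.197,.012),(-.120,-.197,.012),(0,-.13,.042),(0,-.26,.042),(0,-.1035,.040),(-.13,-.1035,.040),(-.0475,.017,.089)]:
    u=proj(C,t2w(x,y,z))[0]; cv2.circle(im,(int(u[0]),int(u[1])),2,(255,0,0),-1)
cv2.imwrite("pics/w4.png",im[:,:,::-1])
E
```

```text
10.85 [-149.91072534 -195.76267658] yaw 0.03681406814226591 r 0.2089344192749296 ang -110.45326641508359
```

View pics/w4.png

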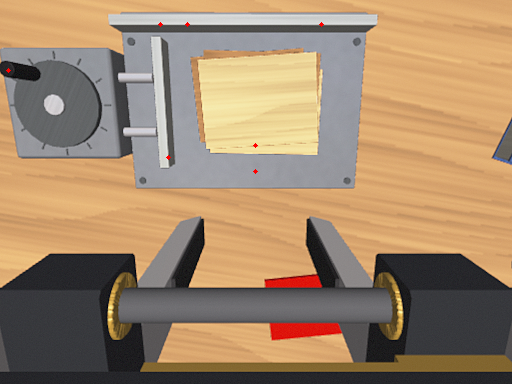

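The wrist view shows the pin where click four should be, near (8,70). The stop has moved to about (162,24)–(168,157), and the stack (192–322, 48–155) lies untouched on the bed. The predicted points agree with the picture.

Emit:
step_arm(
  increments="0 0 4 0 0 0;0 0 4 0 0 0;0 0 4 0 0 0;0 0 4 0 0 0;0 0 2 0 0 0",
)

```text
time: 11.4
tool_pos: [0.4759, -0.0553, 0.0199]
ee_rot: [-3.139, 0.006, 0.178]
wrist_force: [-0.3, 0.0, 0.4]
width: 0.0601
```

Emit:
step_arm(
  increments="0 0 0 0 0 0;0 0 0 0 0 0;0 0 0 0 0 0;0 0 0 0 0 0",
)

```text
time: 11.8
tool_pos: [0.4799, -0.0577, 0.026]
ee_rot: [3.14, -0.004, 0.175]
wrist_force: [0.5, 0.2, 0.1]
width: 0.0601
```

```bash
python3 c.py
python3 - <<'E'
from h import *
print(togo(t2w(-.150,-.197,.0145),tray()[1]))
E
```

```text
11.8 [-148.62396181 -196.98215762] yaw -0.033712640833500535 r 0.20963372133150143 ang -110.00727338897181
(array([-0.14, -0.  ,  1.15]), array([ 0.002, -0.004, -0.001]))
```

Emit:
step_arm(
  increments="0 0 0.4 0 0 0;0 0 0.4 0 0 0;0 0 0 0 0 0;0 0 0 0 0 0;0 0 0 0 0 0",
)

```text
time: 12.3
tool_pos: [0.4783, -0.0578, 0.016]
ee_rot: [3.141, 0.0, 0.174]
wrist_force: [1.1, -0.8, 0.7]
width: 0.0601
```

Emit:
step_arm(
  increments="0 0 0 0 0 0;0 0 0 0 0 0;0 0 0 0 0 0",
)

```text
time: 12.6
tool_pos: [0.4783, -0.0577, 0.016]
ee_rot: [3.141, -0.0, 0.174]
wrist_force: [0.5, -0.1, 0.2]
width: 0.0604
```

Emit:
step_arm(
  increments="0 0 0.15 0 0 0;0.5 0 0 0 0 0;0.5 0 0 0 0 0;0.5 0 0 0 0 0;0.5 0 0 0 0 0",
)

```text
time: 13.1
tool_pos: [0.4981, -0.0542, 0.0144]
ee_rot: [3.141, 0.001, 0.174]
wrist_force: [-2.7, -0.8, 1.6]
width: 0.06
```

Emit:
step_arm(
  increments="0.5 0 0 0 0 0;0.5 0 0 0 0 0;0.5 0 0 0 0 0;0.4 0 0 0 0 0;0.3 0 0 0 0 0",
)

```text
time: 13.6
tool_pos: [0.5195, -0.0504, 0.0144]
ee_rot: [-3.142, 0.001, 0.174]
wrist_force: [-3.6, -0.6, 2.0]
width: 0.06
```

Emit:
step_arm(
  increments="0.3 0 0 0 0 0;0.2 0 0 0 0 0;0 0 0 0 0 0;0 0 0 0 0 0",
)

```text
time: 14.0
tool_pos: [0.5227, -0.0494, 0.0142]
ee_rot: [-3.141, 0.004, 0.174]
wrist_force: [-6.8, -0.6, 5.1]
width: 0.06
```

```bash
python3 c.py
```

```text
14.0 [-105.04328856 -196.21427198] yaw -0.05897755192226789 r 0.1982223126232225 ang -98.16234445712006
```

Emit:
step_arm(
  increments="0.15 0 0 0 0 0;0.15 0 0 0 0 0;0 0 0 0 0 0;0 0 0 0 0 0",
)

```text
time: 14.4
tool_pos: [0.5256, -0.0482, 0.0138]
ee_rot: [-3.139, 0.004, 0.174]
wrist_force: [-5.1, 1.7, 2.4]
width: 0.0601
```

```bash
python3 c.py
python3 - <<'E'
from h import *
im=snapshot("wrist"); cv2.imwrite("pics/w5.png",cv2.resize(im[0:240,60:460,::-1],None,fx=2,fy=2,interpolation=cv2.INTER_CUBIC))
E
```

```text
14.4 [-101.99484772 -195.5752993 ] yaw -0.057609255629717575 r 0.1971787236994617 ang -97.31183847205317
```

View pics/w5.png

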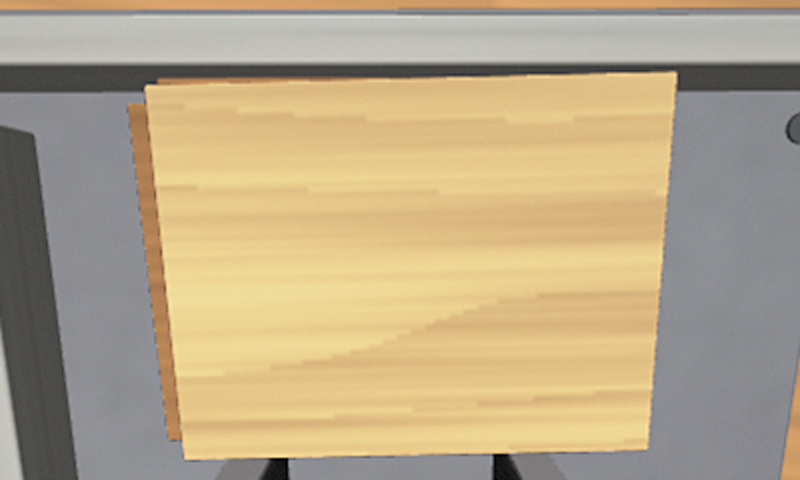

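The crop shows the stack close to the fence. The top board's far edge runs (145,85)–(676,72), so it is still slightly skewed. I push a few millimetres more.

Emit:
step_arm(
  increments="0.1 0 0 0 0 0;0.1 0 0 0 0 0;0 0 0 0 0 0;0 0 0 0 0 0",
)

```text
time: 14.85
tool_pos: [0.5279, -0.048, 0.0137]
ee_rot: [-3.14, 0.004, 0.174]
wrist_force: [-5.4, 0.8, 2.6]
width: 0.0603
```

Emit:
step_arm(
  increments="0.1 0 0 0 0 0;0.1 0 0 0 0 0;0 0 0 0 0 0;0 0 0 0 0 0",
)

```text
time: 15.25
tool_pos: [0.5279, -0.048, 0.0137]
ee_rot: [-3.139, 0.008, 0.174]
wrist_force: [-9.9, -0.3, 5.0]
width: 0.0604
```

```bash
python3 c.py
```

```text
15.25 [ -99.66944409 -195.71931531] yaw -0.05567696099885074 r 0.19703933102660065 ang -96.63580278953964
```

Emit:
step_arm(
  increments="0.15 0 0 0 0 0;0.15 0 0 0 0 0;0 0 0 0 0 0;0 0 0 0 0 0",
)

```text
time: 15.65
tool_pos: [0.5279, -0.048, 0.0137]
ee_rot: [-3.139, 0.015, 0.174]
wrist_force: [-17.5, -1.5, 11.4]
width: 0.0604
```

```bash
python3 c.py
```

```text
15.65 [ -99.71094191 -195.70237325] yaw -0.04773591705453857 r 0.1970273025901964 ang -96.64835888870567
```

Emit:
step_arm(
  increments="-1 0 0 0 0 0;-1.5 0 0 0 0 0;0 0 -4 0 0 0;0 0 -4 0 0 0;0 0 -4 0 0 0",
)

```text
time: 16.15
tool_pos: [0.5103, -0.052, 0.1357]
ee_rot: [3.142, -0.002, 0.174]
wrist_force: [0.7, 0.1, -0.7]
width: 0.0602
```

Emit:
step_arm(
  increments="0 0 -4 0 0 -0.143;0 0 0 0 0 -0.143;0 0 0 0 0 -0.143;0 0 0 0 0 -0.143;0 0 0 0 0 -0.143",
  claw=0.02,
)

```text
time: 16.65
tool_pos: [0.5109, -0.0521, 0.1749]
ee_rot: [3.139, -0.002, 0.895]
wrist_force: [1.5, -0.2, 0.2]
width: 0.0461
```

Emit:
step_arm(
  increments="0 0 0 0 0 -0.143;0 0 0 0 0 -0.143;0 0 0 0 0 -0.143;0 0 0 0 0 -0.143;0 0 0 0 0 -0.143",
)

```text
time: 17.15
tool_pos: [0.5109, -0.052, 0.1747]
ee_rot: [3.138, 0.0, 1.61]
wrist_force: [0.2, 0.1, -0.4]
width: 0.0461
```

Emit:
step_arm(
  increments="0 0 0 0 0 -0.141;0 0 0 0 0 0;0 0 0 0 0 0",
)

```text
time: 17.45
tool_pos: [0.5104, -0.0521, 0.1746]
ee_rot: [3.14, 0.0, 1.742]
wrist_force: [0.3, 0.4, 0.1]
width: 0.046
```

```bash
python3 c.py
python3 - <<'E'
from h import *
print(togo(t2w(-.048,-.285,.18),tray()[1]+np.pi/2))
E
```

```text
17.45 [-117.66239279 -196.72499734] yaw 89.76975516154194 r 0.2009037014212837 ang -101.70631259913628
(array([-8.8 ,  7.  , -0.53]), array([ 0.002,  0.   , -0.004]))
```

Emit:
step_arm(
  increments="-2.9 2.3 0 0 0 -0.004;-2.9 2.3 0 0 0 0;-3.0 2.4 0 0 0 0;0 0 0 0 0 0;0 0 0 0 0 0",
)

```text
time: 17.95
tool_pos: [0.5942, -0.1267, 0.1736]
ee_rot: [-3.141, -0.001, 1.746]
wrist_force: [-0.3, 0.0, -0.7]
width: 0.046
```

Emit:
step_arm(
  increments="0 0 4 0 0 0;0 0 4 0 0 0;0 0 4 0 0 0;0 0 2 0 0 0;0 0 0 0 0 0",
)

```text
time: 18.45
tool_pos: [0.5905, -0.1244, 0.0307]
ee_rot: [-3.135, -0.004, 1.749]
wrist_force: [-0.4, 0.1, -0.2]
width: 0.046
```

Emit:
step_arm(
  increments="0 0 0 0 0 0;0 0 0 0 0 0;0 0 0 0 0 0;0 0 0 0 0 0",
)

```text
time: 18.85
tool_pos: [0.5952, -0.1267, 0.0363]
ee_rot: [3.139, 0.002, 1.749]
wrist_force: [0.5, 0.4, 0.5]
width: 0.0463
```

```bash
python3 c.py
python3 - <<'E'
from h import *
print(togo(t2w(-.048,-.285,.0145),tray()[1]+np.pi/2))
E
```

```text
18.85 [ -47.15411101 -285.00529366] yaw 90.15811677356558 r 0.2865533725589885 ang -84.04163467428724
(array([ 0.  , -0.09,  2.18]), array([0.003, 0.002, 0.003]))
```

Emit:
step_arm(
  increments="0 0 0.6 0 0 0;0 0 0.6 0 0 0;0 0 0.6 0 0 0;0 0 0 0 0 0;0 0 0 0 0 0",
)

```text
time: 19.35
tool_pos: [0.5938, -0.1264, 0.0158]
ee_rot: [-3.14, -0.0, 1.749]
wrist_force: [0.2, 0.8, 0.0]
width: 0.0459
```

Emit:
step_arm(
  increments="0 0 0 0 0 0;0 0 0 0 0 0;0 0 0 0 0 0",
)

```text
time: 19.65
tool_pos: [0.5944, -0.1266, 0.0168]
ee_rot: [3.141, 0.0, 1.749]
wrist_force: [-0.4, -1.1, -0.6]
width: 0.0463
```

Emit:
step_arm(
  increments="0 0 0.2 0 0 0;0.5 0 0 0 0 0;0.5 0 0 0 0 0;0.5 0 0 0 0 0;0.4 0 0 0 0 0",
)

```text
time: 20.15
tool_pos: [0.5907, -0.1073, 0.0144]
ee_rot: [-3.141, 0.0, 1.749]
wrist_force: [0.1, -1.6, -0.3]
width: 0.0459
```

Emit:
step_arm(
  increments="0.4 0 0 0 0 0;0.4 0 0 0 0 0;0.4 0 0 0 0 0;0.4 0 0 0 0 0;0.4 0 0 0 0 0",
)

```text
time: 20.65
tool_pos: [0.5872, -0.0878, 0.0145]
ee_rot: [-3.142, 0.0, 1.749]
wrist_force: [0.5, -0.7, -1.3]
width: 0.046
```

Emit:
step_arm(
  increments="0.4 0 0 0 0 0;0.3 0 0 0 0 0;0.2 0 0 0 0 0;0 0 0 0 0 0;0 0 0 0 0 0",
)

```text
time: 21.15
tool_pos: [0.5857, -0.079, 0.0145]
ee_rot: [3.142, -0.0, 1.749]
wrist_force: [1.0, 0.4, -0.1]
width: 0.0461
```

```bash
python3 c.py
```

```text
21.15 [ -48.20458112 -236.32243347] yaw 90.16673505939697 r 0.23805822738608465 ang -83.07676052885026
```

Run:
```python
from h import *
im=snapshot("wrist"); cv2.imwrite("pics/w6.png",im[:,:,::-1])
```

```text
(no output)
```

View pics/w6.png

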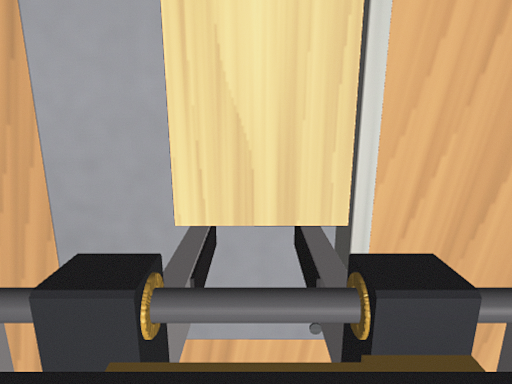

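The view shows the stack against both fingers (near edge at y≈225, x 175–350), square and lying along the fence. I ease it on to the stop.

Emit:
step_arm(
  increments="0.1 0 0 0 0 0;0.1 0 0 0 0 0;0.1 0 0 0 0 0;0 0 0 0 0 0;0 0 0 0 0 0",
)

```text
time: 21.7
tool_pos: [0.5852, -0.0766, 0.0145]
ee_rot: [3.141, 0.001, 1.749]
wrist_force: [-0.2, -2.1, -0.2]
width: 0.0462
```

Emit:
step_arm(
  increments="0.1 0 0 0 0 0;0.05 0 0 0 0 0;0 0 0 0 0 0;0 0 0 0 0 0",
)

```text
time: 22.1
tool_pos: [0.5851, -0.0757, 0.0145]
ee_rot: [3.141, 0.002, 1.749]
wrist_force: [1.1, -5.9, -1.5]
width: 0.0462
```

```bash
python3 c.py
```

```text
22.1 [ -48.2213496  -232.98507582] yaw 90.1494277898093 r 0.23474349947166925 ang -82.98263484041922
```

Emit:
step_arm(
  increments="0.1 0 0 0 0 0;0 0 0 0 0 0;0 0 0 0 0 0",
)

```text
time: 22.4
tool_pos: [0.5851, -0.0757, 0.0147]
ee_rot: [3.141, 0.003, 1.748]
wrist_force: [1.7, -6.8, -0.4]
width: 0.0456
```

Emit:
step_arm(
  increments="0.1 0 0 0 0 0;0 0 0 0 0 0;0 0 0 0 0 0",
)

```text
time: 22.7
tool_pos: [0.5851, -0.0757, 0.0149]
ee_rot: [3.141, 0.005, 1.748]
wrist_force: [0.8, -9.1, -1.2]
width: 0.0466
```

```bash
python3 c.py
```

```text
22.7 [ -48.18975875 -232.95990178] yaw 90.12772695088476 r 0.23472237598986495 ang -82.97423053671874
```

Emit:
step_arm(
  increments="-0.5 0 0 0 0 0;-1.5 0 0 0 0 0;0 0 -4 0 0 0;0 0 -4 0 0 0;0 0 -4 0 0 0",
)

```text
time: 23.2
tool_pos: [0.5876, -0.0924, 0.1352]
ee_rot: [-3.14, -0.002, 1.749]
wrist_force: [0.4, 0.2, 0.4]
width: 0.046
```

Emit:
step_arm(
  increments="0 -1 -4 0 0 0;0 -1 -2 0 0 0;0 0 0 0 0 0;0 0 0 0 0 0;0 0 0 0 0 0",
)

```text
time: 23.7
tool_pos: [0.5676, -0.0957, 0.1918]
ee_rot: [-3.138, -0.002, 1.749]
wrist_force: [0.2, 0.3, -0.2]
width: 0.046
```

```bash
python3 c.py;  python3 - <<'E'
from h import *
o=get_obs(); im=snapshot("wrist"); np.save("w7.npy",im);np.save("o7.npy",o,allow_pickle=True)
C=cam("wrist",o)
print(proj(C,[t2w(0,-.1035,.036),t2w(0,-.2235,.036),t2w(-.09,-.2235,.036),t2w(-.09,-.1035,.036),t2w(-.0475,.017,.089)]).round())
cv2.imwrite("pics/w7.png",cv2.resize(im[0:250,100:400,::-1],None,fx=2.4,fy=2.4,interpolation=cv2.INTER_CUBIC))
E
```

```text
23.7 [ -68.89754706 -249.63098703] yaw 90.17115491086624 r 0.24975922192601108 ang -88.16389055530163
[[ 329.   28.]
 [ 322.  154.]
 [ 235.  153.]
 [ 234.   27.]
 [ 287. -178.]]
```

View pics/w7.png

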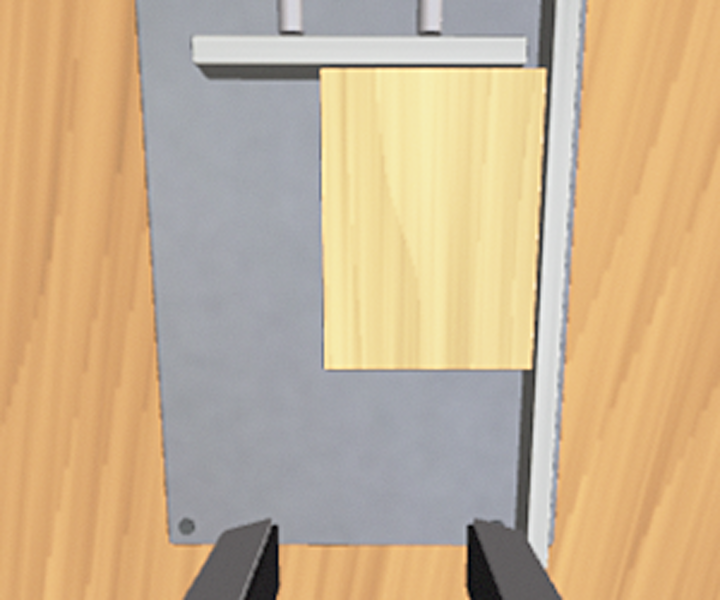

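The crop shows the boards stacked square. The edge at the stop (y≈68) meets the stop, and the edge at the fence (546→532) appears within about 2 mm of it. I tap the fence direction once more to be sure.

Emit:
step_arm(
  increments="2 2 0 0 0 0;2 2 0 0 0 0;2 2 0 0 0 0;2 1 0 0 0 0;0.6 0 0 0 0 0.143",
  claw=-0.28,
)

```text
time: 24.25
tool_pos: [0.6221, 0.0036, 0.1914]
ee_rot: [-3.137, -0.002, 1.605]
wrist_force: [-0.7, -0.2, 0.2]
width: 0.0603
```

Emit:
step_arm(
  increments="0 0 0 0 0 0.143;0 0 0 0 0 0.143;0 0 0 0 0 0.143;0 0 0 0 0 0.143;0 0 0 0 0 0.143",
)

```text
time: 24.75
tool_pos: [0.6214, 0.0013, 0.1918]
ee_rot: [-3.138, 0.002, 0.885]
wrist_force: [0.3, -0.1, -0.1]
width: 0.0602
```

Emit:
step_arm(
  increments="0 0 0 0 0 0.143;0 0 0 0 0 0.143;0 0 0 0 0 0.143;0 0 0 0 0 0.143;0 0 0 0 0 0.143",
)

```text
time: 25.25
tool_pos: [0.6214, 0.0013, 0.1919]
ee_rot: [-3.14, 0.004, 0.17]
wrist_force: [0.2, 0.3, -0.9]
width: 0.0601
```

Emit:
step_arm(
  increments="0 0 0 0 0 0;0 0 0 0 0 0;0 0 0 0 0 0",
)

```text
time: 25.55
tool_pos: [0.6218, 0.0011, 0.1935]
ee_rot: [-3.141, 0.002, 0.178]
wrist_force: [-0.6, -0.4, -0.3]
width: 0.0602
```

```bash
python3 c.py
python3 - <<'E'
from h import *
print(togo(t2w(-.128,-.164,.0145),tray()[1]))
E
```

```text
25.55 [   1.36305299 -163.78195056] yaw 0.15702318922704328 r 0.18152033713042537 ang -64.45924003321956
(array([-1.291e+01, -1.000e-02,  1.792e+01]), array([-0.   ,  0.002,  0.003]))
```

Emit:
step_arm(
  increments="-4.3 0 0 0 0 0.003;-4.3 0 0 0 0 0;-4.3 0 0 0 0 0;0 0 0 0 0 0;0 0 4 0 0 0",
)

```text
time: 26.05
tool_pos: [0.4986, -0.022, 0.1605]
ee_rot: [3.137, -0.014, 0.174]
wrist_force: [0.9, -0.0, -0.4]
width: 0.0597
```

Emit:
step_arm(
  increments="0 0 4 0 0 0;0 0 4 0 0 0;0 0 3 0 0 0;0 0 1 0 0 0;0 0 0 0 0 0",
)

```text
time: 26.55
tool_pos: [0.4944, -0.0211, 0.0331]
ee_rot: [-3.141, 0.003, 0.174]
wrist_force: [0.1, -0.4, 0.6]
width: 0.0599
```

Emit:
step_arm(
  increments="0 0 0 0 0 0;0 0 0 0 0 0;0 0 0 0 0 0;0 0 0 0 0 0",
)

```text
time: 26.95
tool_pos: [0.4959, -0.0215, 0.0357]
ee_rot: [3.141, -0.002, 0.173]
wrist_force: [0.5, -1.1, -0.1]
width: 0.0604
```

```bash
python3 c.py
python3 - <<'E'
from h import *
print(togo(t2w(-.128,-.164,.0145),tray()[1]))
E
```

```text
26.95 [-126.59725238 -164.0388172 ] yaw -0.1282962297314172 r 0.17140172239965226 ang -106.85472614519412
(array([-0.15, -0.01,  2.12]), array([ 0.001, -0.002, -0.002]))
```

Emit:
step_arm(
  increments="0 0 0.6 0 0 -0.002;0 0 0.6 0 0 0;0 0 0.6 0 0 0;0 0 0 0 0 0;0 0 0 0 0 0",
)

```text
time: 27.45
tool_pos: [0.4946, -0.0213, 0.0159]
ee_rot: [-3.141, 0.001, 0.175]
wrist_force: [0.4, 0.4, -0.9]
width: 0.0604
```

Emit:
step_arm(
  increments="0 0 0.2 0 0 0;0 0 0 0 0 0;0.5 0 0 0 0 0;0.5 0 0 0 0 0;0.5 0 0 0 0 0",
)

```text
time: 27.95
tool_pos: [0.5105, -0.0187, 0.0147]
ee_rot: [3.141, -0.001, 0.175]
wrist_force: [0.4, 0.5, -0.2]
width: 0.0601
```

Emit:
step_arm(
  increments="0.3 0 0 0 0 0;0.3 0 0 0 0 0;0.3 0 0 0 0 0;0.1 0 0 0 0 0;0 0 0 0 0 0",
)

```text
time: 28.45
tool_pos: [0.5197, -0.017, 0.0144]
ee_rot: [3.142, 0.0, 0.175]
wrist_force: [0.4, 0.4, 0.2]
width: 0.0604
```

```bash
python3 c.py
```

```text
28.45 [-102.3755202  -163.78780939] yaw -0.019504964189887505 r 0.16575719783604512 ang -98.84093216429436
```

Not touching yet at -102.4 (flush before was at -99.7). I press on by small steps.

Emit:
step_arm(
  increments="0.1 0 0 0 0 0;0.1 0 0 0 0 0;0.1 0 0 0 0 0;0 0 0 0 0 0;0 0 0 0 0 0",
)

```text
time: 28.95
tool_pos: [0.5223, -0.0165, 0.0144]
ee_rot: [3.142, 0.001, 0.175]
wrist_force: [-1.5, -0.4, 0.2]
width: 0.0605
```

Emit:
step_arm(
  increments="0.1 0 0 0 0 0;0.1 0 0 0 0 0;0.1 0 0 0 0 0;0 0 0 0 0 0;0 0 0 0 0 0",
)

```text
time: 29.45
tool_pos: [0.5224, -0.0164, 0.0144]
ee_rot: [-3.141, 0.007, 0.175]
wrist_force: [-9.6, -1.8, 6.9]
width: 0.0598
```

```bash
python3 c.py
```

```text
29.45 [ -99.61172237 -163.71845531] yaw -0.009643112575459387 r 0.1652862817738702 ang -97.89790874223434
```

Emit:
step_arm(
  increments="-0.5 0 0 0 0 0;-1.5 0 0 0 0 0;-1 0 -2 0 0 0;-1 0 -4 0 0 0;-1 0 -4 0 0 0",
)

```text
time: 29.95
tool_pos: [0.4756, -0.0245, 0.1148]
ee_rot: [-3.141, 0.0, 0.175]
wrist_force: [0.4, 0.7, 1.5]
width: 0.0602
```

Emit:
step_arm(
  increments="0 0 -4 0 0 0;0 0 -4 0 0 0;0 0 0 0 0 0;0 0 0 0 0 0;0 0 0 0 0 0",
)

```text
time: 30.45
tool_pos: [0.4757, -0.0245, 0.1929]
ee_rot: [-3.141, 0.002, 0.175]
wrist_force: [0.1, 0.5, -0.5]
width: 0.0606
```

```bash
python3 c.py;  python3 - <<'E'
from h import *
o=get_obs(); im=snapshot("wrist"); C=cam("wrist",o)
hs=cv2.cvtColor(im,cv2.COLOR_RGB2HSV); u0=proj(C,t2w(-.045,-.1635,.036))[0].astype(int); print(u0)
m=((hs[...,1]>50)&(hs[...,2]>120)).astype(np.uint8); n,l=cv2.connectedComponents(m); m=(l==l[u0[1],u0[0]]).astype(np.uint8)
c=max(cv2.findContours(m,0,2)[0],key=cv2.contourArea); r=cv2.minAreaRect(c); b=cv2.boxPoints(r); print(cv2.contourArea(c),r[2]); ap=cv2.approxPolyDP(c,6,True)[:,0]; print(w2t(ray(C,ap,.036))*1000)
cv2.imwrite("pics/w8.png",cv2.resize(im[0:200,0:400,::-1],None,fx=2,fy=2,interpolation=cv2.INTER_CUBIC))
E
```

```text
30.45 [-146.97560788 -163.51254365] yaw -0.019329750826201135 r 0.1778958761476115 ang -113.19823629918717
[254  75]
11567.5 90.0
[[-8.99461904e-01 -1.04616820e+02]
 [-8.96726047e+01 -1.04640186e+02]
 [-8.85933782e+01 -2.24051918e+02]
 [ 4.40898278e-02 -2.22921700e+02]]
```

View pics/w8.png

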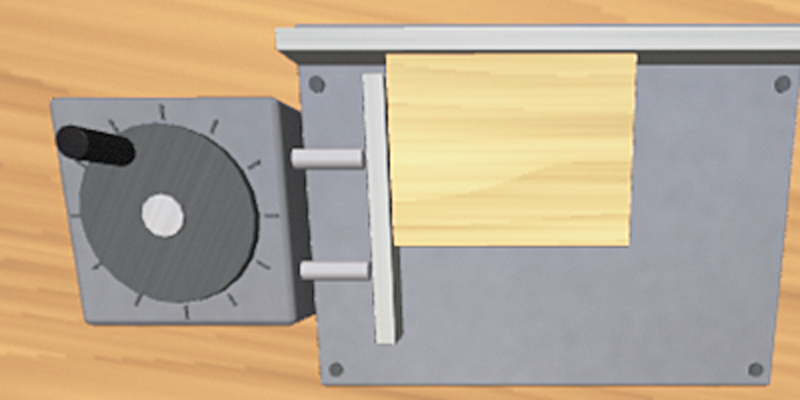

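The final view shows the stack (386–636, 54–246) flush with the stop and the fence, with no lower board sticking out. The pin base is at (125,152), still on click four. The measured corners are within about 1.5 mm of flush, so I hand in.

```bash
python3 -c "
from bench import *
print(close_job())"
```

```text
the job is handed in; nothing more can be done
None
```

The crank is on its fourth click and all four boards lie stacked flush against the end stop and the back fence. I handed the job in at about 30.5 s of the 72 s allowed; the interface gives no verdict.

**Crank:** I caged the pin loosely between the fingers and led it along its arc. Once it was in place the contact force fell to zero, and the last picture still shows the pin at the fourth-click position.

**Boards:** I pushed the stack to the fence (17.5 N), then to the stop (9 N, below the 25 N that could push the crank back). A second fence tap met the boards at the same place as the first (−99.6 against −99.7 mm).

**Last checks:** The top board's corners measured within about 1.2 mm of flush on both sides, and square within about 0.01 rad. No lower board shows past it, but the lower three could not be measured directly. I never went near the mug, vase or book, and did not re-measure their positions.

**Disagreement:** One earlier picture suggested a gap of about 2 mm at the fence. The second fence tap and the last picture did not bear that out.

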